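# Unlock the tube incubator and hold its falling lid open

## Robot

A 6-joint arm with a two-finger parallel gripper is mounted at the origin on the work surface. World frame = base frame: x ahead of the robot, y to its left, z up, the work surface at z = 0. Lengths are in m, angles in degrees, forces in N, time in s.
With the tool pointing down it reaches from about 0.35 to 0.975 m from the base axis. Payload 7.1 kg.
Tool frame: the origin (TCP) lies at the very end of the fingers, on their centre line; the grasp point (between the pads) lies 19 mm behind it; z points along the fingers, y is the line along which they close (so a half turn about z gives the same grasp; the last joint's range is limited). The gripper opens to 88 mm and grips with 3 to 60 N. Pads are 20 mm wide; open, the fingers measure 115 mm over their backs; the gripper's body (75 mm by 178 mm) begins 61 mm behind the grasp point.
Start: joints at [64.744, 24.242, 93.386, -0, 62.372, -1.089], TCP at [0.256, 0.57, 0.223] pointing down, gripper open.
Joint ranges: [-172.04, 172.04], [-51.8, 120.97], [4.93, 147.93], [-75.15, 255.16], [6.16, 154.13], [-145.62, 145.62]. Speed limits (degrees/s): [136.94, 136.94, 172.46, 180, 180, 180].

## Interface

Orientations are given as [roll, pitch, yaw] about the fixed x, y, z axes, in that order (R = Rz(yaw) Ry(pitch) Rx(roll)).
In Python, from cell import * gives the robot as it stands.
- The arm moves only by the tool send_rows, never from a script. Its argument "deltas" is a list of rows, each an object with "angular": the turn, a rotation vector about the world's x, y, z in degrees, a list of three; "slide": the shift along the world's x, y, z in mm, a list of three; "jaw": the opening, from 0 (shut) to 1 (fully open). In form: [{"angular": [rx, ry, rz], "slide": [tx, ty, tz], "jaw": jaw}, ...]. A call has 1 to 12 rows; each row is the pose to reach, as a shift and turn from the pose commanded when the call began; what a row does not reach only later rows make up. A row lasts 1/8 s, in which the tool goes at most 62.5 mm and 10.7 degrees, less where a joint would pass 70% of its speed; a pose out of reach is approached as far as the arm can. A call with a gripper value outside its range is refused whole. The fingers move at their own pace and stop on an object; "grip_force" is the grip in N (left out, the last holds). Time passes only in rows, so rows that repeat a pose let the fingers close. It gives the time, the measured TCP pose, the force, the opening and the grip force at its end, in the units of the state.
- sense(): the state, without advancing time (a new reading comes with each control period).
- capture(name): name is "scene" or "top" or "wrist"; returns a dict with "frame" (420x560x3 uint8, red, green, blue), "fx", "fy", "cx", "cy" (pixels), "dist" ([k1, k2, p1, p2, k3] as OpenCV has them; the pictures are not rectified), "R" (3x3) and "t" (3): a world point X has camera coordinates R X + t. Camera axes: x right, y down, z forward; pixel columns grow to the right and rows downward; lengths in m; the calibration is good to about 2 mm. A picture is of the moment at which its call begins. There is no depth.
- job_done(): hands the job in; it is judged then, once.
The state is a dict: "time": time; "q": joint angles; "joint_vel": joint speeds; "joint_torque": joint torques, N m; "ee_pos": TCP position; "tcp_rot": TCP orientation; "force": force on the tool from outside, world axes, zero at the start; "ft_torque": the same for the moment, N m; "width": opening from 0.0 (shut) to 1.0 (fully open); "gripper_force": force on a finger pad.
Only numpy, scipy, OpenCV 4.12 (cv2) and the standard library are available. Lean on these libraries where they do the work, as an engineer would, in place of code of your own. Each camera call takes 0.05 s, during which the arm holds its last target. There are 200 camera calls.

## Task

Slide the tube incubator's lid lock all the way to its end stop, away from the bar handle, then raise the lid by its bar handle and hold it open at 50 degrees from shut so that a colleague can take out tubes. The lid falls shut by itself, so do not let go: the program finishes while the fingers still hold the lid still at that angle. Leave the lock at its stop and everything else on the bench where it stands.

Things in the scene. Friction and masses are not known exactly. Their poses are not given: they have to be found in the camera images.
- incubator: Tube incubator, a fixed white bench-top box: 310 mm deep (x), 340 wide (y), 135 high with the lid shut. Origin: centre of its underside, on the bench; -x is its front (to the robot), +y its left seen from the robot, z up; turned by up to 20 degrees. In front of the lid a grey deck, top 85 mm above the bench, from x = -155 to -70 mm, lies below the bar handle and carries the lock.
- lid_hinge (a point): Middle of the lid's hinge line: incubator frame (130, 0, 115) mm. The hinge line runs along the incubator's y.
- lid (a joint): Lid angle in rad: 0 shut, positive = front edge raised about the hinge line, stop at 1.25. White frame with clear window, 200 mm from hinge to front edge, 330 wide, 22 thick, underside 113 mm above the bench. 0.3 to 0.7 kg with its handle, no spring, hardly any friction: falls shut from any angle unless held. While the lock covers its catch tab it rises only about 1 degree.
- lid_handle (a point): Bar handle fixed to the lid: round bar 12 mm thick, 100 long along the incubator's y, on a 9 mm wide arm at each end (82 free between). This point: bar centre; lid shut: at incubator (-115, 40, 125) mm, 45 in front of the lid's front edge, 40 above the deck. From the hinge's middle: 245 mm forward, 40 left, 10 up in the lid's own axes; it rises on an arc of 245 mm. Turns with the lid.
- lid_lock (a joint): Travel of the lid lock in m along the incubator's -y (away from the bar handle): it starts at 0 to 0.012 over the lid's catch tab (locked), clears the tab beyond 0.026, end stop at 0.05. Slides with about 2 N of friction and stays where it is left.
- lock_top (a point): Middle of the top of the lock's upright black grip: 28 mm long along the incubator's x, 12 wide along its y, top 153 mm above the bench, 68 above the deck; at travel 0 at incubator (-131, -70, 153) mm. A 12 mm wide steel tongue, 41 to 47 mm above the deck, runs from the grip back towards the lid, over the catch tab.
- red_rack: Red rack with holes, loose, 110 x 100 x 55 mm high, standing near the incubator's right side; origin under its centre.
- tube_rack: White rack of tubes, loose, 120 x 45 mm, 84 high, near the incubator's left side; origin under its centre.
- green_rack: Green rack with a row of tubes, loose, 160 x 80 mm, 79 high, on the left of the bench; origin under its centre.
- label_roll: Roll of paper labels, loose, 64 mm across, 40 high; origin under its centre.
- mouse: Black computer mouse, loose, about 70 x 62 mm, 32 high; origin on the bench under it.
- reagent_bottle: White bottle, loose, 52 mm across, 110 high; origin under its centre.
- sample_jar: Small capped jar, loose, 32 mm across, 36 high, standing on the left end of the incubator's deck; origin under its centre.

How it is judged:
By the outcome, as a careful person would: the job done as asked, in the order asked, and still so for the second after the job is handed in, while the arm keeps its last pose, push and grip.
It also fails if it takes over 46 s, if anything falls off the work surface, if the arm or the gripper's body presses on something with over 40 N, if the wrist force passes 120 N, or if a joint passes its speed limit or range.

## Working session

There is one attempt and no reset: what is moved stays moved. The work goes in short steps, Python scripts to look and compute and a tool call to move; the robot and the scene stay as the last step left them, time stands still between calls to the robot, and variables do not carry over. Pictures are saved under pics/ and viewed, at most 10 in all, crops included, and the job is handed in when it is done.

Besides the shell and the picture viewer there is one more tool, called after "Request:" as name(argument=value, ...) on one line, values as JSON. send_rows: Moves the arm, as the interface text tells. Its arguments: {"type":"object","properties":{"deltas":{"type":"array","items":{"type":"object","properties":{"angular":{"type":"array","items":{"type":"number"}},"slide":{"type":"array","items":{"type":"number"}},"jaw":{"type":"number"}}}},"grip_force":{"type":"number"}},"required":["deltas"]}

```bash
mkdir -p pics; ls; python3 - <<'E'
from cell import *
import cv2
for n in ("scene","top"):
    c=capture(n); cv2.imwrite(f"pics/{n}0.png",c["frame"][:,:,::-1]); print(n,c["fx"],c["cx"],c["cy"],c["dist"],(-c["R"].T@c["t"]).round(3))
s=sense();print(s["ee_pos"],s["tcp_rot"],s["time"],s["force"],s["width"])
E
```

```text
pics
scene 409.30172682867766 280.6976431375612 207.7122552552945 [0.02266841 0.         0.         0.         0.        ] [ 1.124 -0.274  1.055]
top 464.03352779575914 278.7595409835522 213.4405791946142 [-0.03786825  0.          0.          0.          0.        ] [0.305 0.016 1.416]
[0.25563485 0.56978889 0.22198201] [-1.79921275e+02 -1.91531645e-03  1.55831167e+02] 0.1 [-0.30732077  0.38488191  0.27730571] 0.9983505699112735
```

View pics/scene0.png

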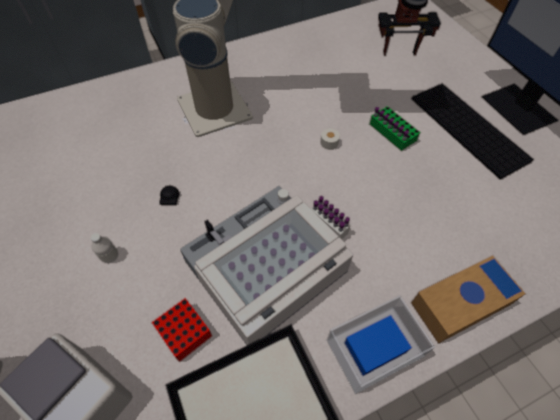

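View pics/top0.png

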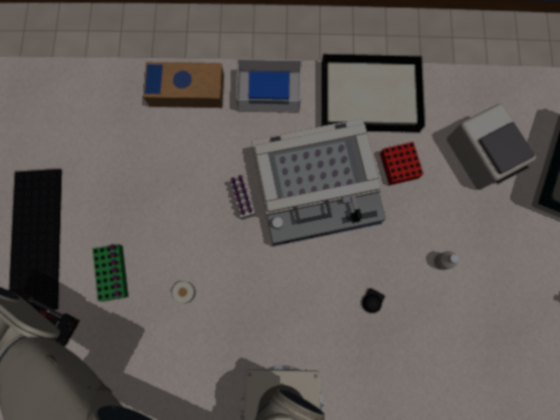

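The scene view shows the incubator around (265,255), the lock's black grip at (210,230) and the handle at (257,212). In the top view the deck runs from (270,240) to (383,225), with the lock at (356,215) and the handle at (312,212). I'll crop both for detail.

```bash
python3 - <<'E'
import cv2,numpy as np
a=cv2.imread("pics/top0.png")[110:250,245:395]; b=cv2.imread("pics/scene0.png")[180:345,175:360]
a=cv2.resize(a,(600,560),interpolation=cv2.INTER_CUBIC)
b=cv2.resize(b,None,fx=4,fy=4,interpolation=cv2.INTER_CUBIC)[:420]
cv2.imwrite("pics/topc.png",a);cv2.imwrite("pics/scenec.png",b);print(b.shape)
E
```

```text
(420, 740, 3)
```

View pics/topc.png

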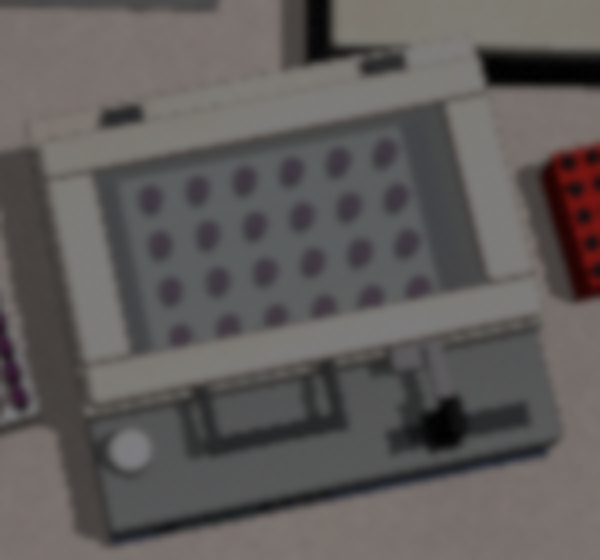

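View pics/scenec.png

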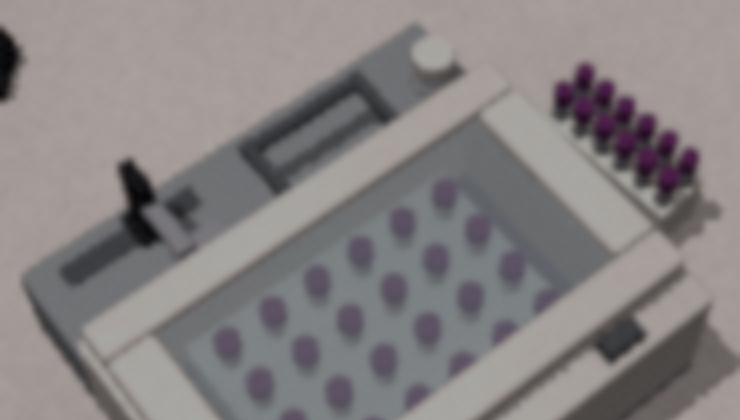

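The top crop shows the deck's front corners at (108,535) and (558,445), the lid's front edge at y≈400 to 315, and the lock grip at (443,420). The scene crop shows the deck's front corners at (418,22) and (25,280), and the grip top at (127,162). I'll cast these onto their known heights.

```bash
cat > h.py <<'E'
from cell import *
import cv2,numpy as np
def K(c): return np.array([[c["fx"],0,c["cx"]],[0,c["fy"],c["cy"]],[0,0,1]])
def ray(c,p):
    u=cv2.undistortPoints(np.array([[p]],float),K(c),np.array(c["dist"]))[0,0]
    R=np.array(c["R"]); return -R.T@np.array(c["t"]), R.T@np.array([u[0],u[1],1])
def onz(c,p,z):
    o,d=ray(c,p); return o+d*(z-o[2])/d[2]
def proj(c,X):
    return cv2.projectPoints(np.atleast_2d(X).astype(float),cv2.Rodrigues(np.array(c["R"]))[0],np.array(c["t"]),K(c),np.array(c["dist"]))[0][:,0]
def rigid(L,W):
    L,W=np.array(L)[:,:2],np.array(W)[:,:2]; l,w=L-L.mean(0),W-W.mean(0)
    a=np.arctan2((l[:,0]*w[:,1]-l[:,1]*w[:,0]).sum(),(l*w).sum())
    R=np.array([[np.cos(a),-np.sin(a)],[np.sin(a),np.cos(a)]]); t=W.mean(0)-R@L.mean(0)
    return a,t,np.linalg.norm(L@R.T+t-W,axis=1)
def world(a,t,P):
    P=np.atleast_2d(P)*1e-3; R=np.array([[np.cos(a),-np.sin(a)],[np.sin(a),np.cos(a)]])
    return np.c_[P[:,:2]@R.T+t,P[:,2]]
E
python3 - <<'E'
from h import *
T,S=capture("top"),capture("scene")
tp=lambda x,y:(245+x/4-.4,110+y/4-.4); sp=lambda x,y:(175+x/4-.4,180+y/4-.4)
pts=[(T,tp(108,530),(-155,170,85)),(T,tp(558,442),(-155,-170,85)),
(S,sp(418,22),(-155,170,85)),(S,sp(25,280),(-155,-170,85)),
(T,tp(90,398),(-70,165,135)),(T,tp(541,312),(-70,-165,135)),(S,sp(83,330),(-70,-165,135)),(S,sp(487,65),(-70,165,135))]
W=[onz(c,p,l[2]*1e-3) for c,p,l in pts]; L=np.array([l for *_,l in pts])*1e-3
for w,(c,p,l) in zip(W,pts): print(l,w.round(4))
a,t,e=rigid(L,W); print(np.degrees(a),t,e.round(4))
for n,m in (("T",slice(0,2)),("S",slice(2,4)),("lid",slice(4,8))):
    print(n,rigid(L[m],W[m]))
P=world(a,t,[(-131,-70,153),(-131,-82,153),(-115,40,125),(-115,90,125),(-115,-10,125)])
print(P)
print("top crop",((proj(T,P)-[245,110]+.4)*4).round(0).tolist()); print("scene crop",((proj(S,P)-[175,180]+.4)*4).round(0).tolist())
g=onz(S,sp(127,162),.153); R=np.array([[np.cos(a),-np.sin(a)],[np.sin(a),np.cos(a)]])
print("lock top S",g,R.T@(g[:2]-t)); 
E
```

```text
(-155, 170, 85) [0.4736 0.0393 0.085 ]
(-155, -170, 85) [ 0.5447 -0.2875  0.085 ]
(-155, 170, 85) [0.4746 0.0385 0.085 ]
(-155, -170, 85) [ 0.5547 -0.2886  0.085 ]
(-70, 165, 135) [0.5605 0.0532 0.135 ]
(-70, -165, 135) [ 0.6294 -0.2661  0.135 ]
(-70, -165, 135) [ 0.6327 -0.2665  0.135 ]
(-70, 165, 135) [0.5615 0.0493 0.135 ]
12.659619135168759 [ 0.6637436  -0.09137608] [0.002  0.0063 0.0021 0.0056 0.0016 0.0027 0.0016 0.0054]
T (np.float64(0.21416008284867705), array([ 0.66063251, -0.09113824]), array([0.00280331, 0.00280331]))
S (np.float64(0.24025521572064906), array([ 0.66517855, -0.08817001]), array([0.0015932, 0.0015932]))
lid (np.float64(0.2170841857060507), array([ 0.66441219, -0.0924199 ]), array([0.00040032, 0.00334252, 0.00241466, 0.00442082]))
[[ 0.55126942 -0.1883841   0.153     ]
 [ 0.55389932 -0.20009237  0.153     ]
 [ 0.542773   -0.07755175  0.125     ]
 [ 0.53181507 -0.02876728  0.125     ]
 [ 0.55373093 -0.12633621  0.125     ]]
top crop [[437.0, 413.0], [454.0, 410.0], [275.0, 429.0], [205.0, 443.0], [343.0, 415.0]]
scene crop [[152.0, 167.0], [136.0, 177.0], [307.0, 119.0], [366.0, 81.0], [247.0, 157.0]]
lock top S [ 0.54088169 -0.20172149  0.153     ] [-0.1440582  -0.08073659]
```

Request:
send_rows(deltas=[{"angular":[0,0,-10],"slide":[20,-50,60],"jaw":1},{"angular":[0,0,-20],"slide":[50,-100,98],"jaw":1},{"angular":[0,0,-30],"slide":[85,-160,98],"jaw":1},{"angular":[0,0,-40],"slide":[120,-220,98],"jaw":1},{"angular":[0,0,-50],"slide":[150,-280,98],"jaw":1},{"angular":[0,0,-60],"slide":[180,-340,98],"jaw":0.6},{"angular":[0,0,-70],"slide":[200,-400,98],"jaw":0.6},{"angular":[0,0,-80],"slide":[220,-460,98],"jaw":0.6},{"angular":[0,0,-90],"slide":[235,-520,98],"jaw":0.6},{"angular":[0,0,-100],"slide":[245,-580,98],"jaw":0.6},{"angular":[0,0,-110],"slide":[255,-640,98],"jaw":0.6},{"angular":[0,0,-120],"slide":[264,-700,98],"jaw":0.6}], grip_force=15)

```text
time: 1.7
ee_pos: [0.5136, -0.0937, 0.3208]
tcp_rot: [180.0, -0.0, 35.5]
force: [1.5, 0.2, -0.2]
width: 0.6
gripper_force: 0.0
```

Request:
send_rows(deltas=[{"angular":[0,0,-10],"slide":[0,-20,0],"jaw":0.6},{"angular":[0,0,-20],"slide":[0,-40,0],"jaw":0.6},{"angular":[0,0,-23.4],"slide":[0,-40,0],"jaw":0.6},{"angular":[0,0,-23.4],"slide":[0,-40,0],"jaw":0.6},{"angular":[0,0,-23.4],"slide":[0,-40,0],"jaw":0.6}])

```text
time: 2.33
ee_pos: [0.5134, -0.1314, 0.3206]
tcp_rot: [-180.0, 0.0, 12.5]
force: [-0.2, -0.2, 0.6]
width: 0.599
gripper_force: 0.0
```

```bash
python3 - <<'E'
from h import *
c=capture("wrist"); cv2.imwrite("pics/w1.png",cv2.convertScaleAbs(c["frame"][:,:,::-1],alpha=1.5)); s=sense(); print(s["time"],s["q"],s["ee_pos"],s["tcp_rot"],s["force"])
E
```

```text
2.375 [-1.56271582e+01  1.01750150e+01  9.95167568e+01  1.64712478e-03
  7.03127495e+01  6.18525746e+01] [ 0.51349931 -0.13126852  0.32064033] [-1.79996500e+02  3.25503254e-03  1.25197123e+01] [ 0.0725852  -0.49293565  0.23165554]
```

View pics/w1.png

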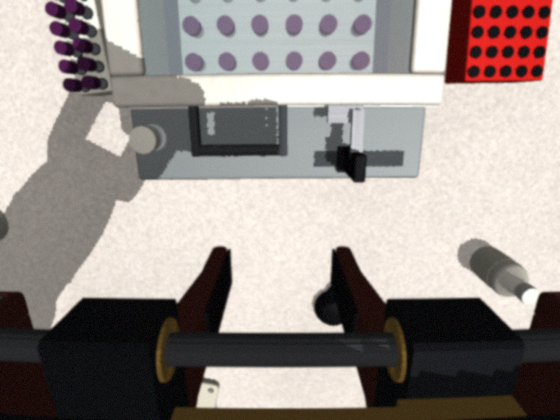

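The wrist view shows the deck's front corners at (137,178) and (420,177), and the lid's front edge from (113,104) to (442,103). The grip top is about (359,167), and the handle bar runs from (191,150) to (286,152).

```bash
python3 - <<'E'
from h import *
c=capture("wrist"); f=c["frame"]; m=(f.max(2)<30).astype(np.uint8)
sub=m[90:190,180:400]
n,l,st,ce=cv2.connectedComponentsWithStats(sub)
for i in range(1,n):
    if st[i,4]>40: print(st[i]+[180,90,0,0,0],ce[i]+[180,90])
print("o",-np.array(c["R"]).T@c["t"])
pts=[((137,178),(-155,170,85)),((420,177),(-155,-170,85)),((112.5,104),(-70,165,135)),((442,103),(-70,-165,135))]
W=[onz(c,p,q[2]*1e-3) for p,q in pts]; L=np.array([q for p,q in pts])*1e-3
a,t,e=rigid(L,W); print(np.degrees(a),t,e,np.round(W,4).tolist())
print([np.linalg.norm(W[0]-W[1]),np.linalg.norm(W[2]-W[3])])
R=np.array([[np.cos(a),-np.sin(a)],[np.sin(a),np.cos(a)]])
for nm,p,z in (("grip",(359,167),.153),("gripTL",(352,152),.153),("gripBR",(366,181),.153),("barL",(191,151),.125),("barR",(286.5,151),.125)):
    w=onz(c,p,z); print(nm,w.round(4),(R.T@(w[:2]-t)).round(4))
big=cv2.resize(cv2.convertScaleAbs(f[90:190,180:400,::-1],alpha=1.8),None,fx=3.6,fy=3.6,interpolation=cv2.INTER_CUBIC); cv2.imwrite("pics/w1c.png",big)
E
```

```text
[ 189  107   90   48 1047] [222.71537727 142.88061127]
[327 146  39  35 829] [348.56936068 162.01568154]
o [ 0.59095665 -0.1150735   0.48281543]
12.665471790443014 [ 0.66087176 -0.09591415] [0.0005485  0.00097182 0.00073853 0.00107178] [[0.4719, 0.0363, 0.085], [0.5468, -0.2967, 0.085], [0.557, 0.0493, 0.135], [0.6287, -0.2712, 0.135]]
[np.float64(0.3413236699807518), np.float64(0.3283955417506071)]
grip [ 0.5505 -0.2029  0.153 ] [-0.1311 -0.0802]
gripTL [ 0.5632 -0.1921  0.153 ] [-0.1164 -0.0725]
gripBR [ 0.5385 -0.2137  0.153 ] [-0.1452 -0.0881]
barL [ 0.5253 -0.0326  0.125 ] [-0.1184  0.0915]
barR [ 0.5468 -0.131   0.125 ] [-0.119  -0.0092]
```

View pics/w1c.png

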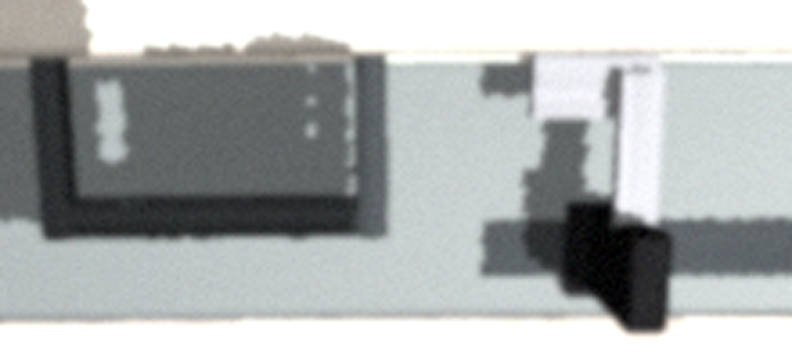

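Request:
send_rows(deltas=[{"angular":[0,0,0],"slide":[20,-36,-30],"jaw":0.5},{"angular":[0,0,0],"slide":[37,-72,-70],"jaw":0.5},{"angular":[0,0,0],"slide":[37,-72,-110],"jaw":0.5},{"angular":[0,0,0],"slide":[37,-72,-140],"jaw":0.5},{"angular":[0,0,0],"slide":[37,-72,-160],"jaw":0.5},{"angular":[0,0,0],"slide":[37,-72,-175],"jaw":0.5},{"angular":[0,0,0],"slide":[37,-72,-188],"jaw":0.5},{"angular":[0,0,0],"slide":[37,-72,-188],"jaw":0.5}])

```text
time: 3.42
ee_pos: [0.5502, -0.2033, 0.132]
tcp_rot: [-180.0, 0.1, 12.4]
force: [-0.1, -0.3, -0.2]
width: 0.501
gripper_force: 0.0
```

Request:
send_rows(deltas=[{"angular":[0,0,0],"slide":[0,0,0],"jaw":0},{"angular":[0,0,0],"slide":[0,0,0],"jaw":0},{"angular":[0,0,0],"slide":[0,0,0],"jaw":0},{"angular":[0,0,0],"slide":[0,0,0],"jaw":0},{"angular":[0,0,0],"slide":[0,0,0],"jaw":0},{"angular":[0,0,0],"slide":[0,0,0],"jaw":0}])

```text
time: 4.18
ee_pos: [0.5507, -0.2036, 0.1331]
tcp_rot: [180.0, -0.0, 12.4]
force: [-0.9, 1.2, 5.8]
width: 0.137
gripper_force: 15.0
```

Request:
send_rows(deltas=[{"angular":[0,0,0],"slide":[1,-5,0],"jaw":0},{"angular":[0,0,0],"slide":[2.5,-11,0],"jaw":0},{"angular":[0,0,0],"slide":[4,-17,0],"jaw":0},{"angular":[0,0,0],"slide":[5,-23,0],"jaw":0},{"angular":[0,0,0],"slide":[6.5,-29,0],"jaw":0},{"angular":[0,0,0],"slide":[7.5,-33,0],"jaw":0},{"angular":[0,0,0],"slide":[8,-36,0],"jaw":0},{"angular":[0,0,0],"slide":[8,-36,0],"jaw":0}])

```text
time: 5.18
ee_pos: [0.5591, -0.24, 0.1331]
tcp_rot: [180.0, -0.1, 12.4]
force: [0.7, 0.7, 5.5]
width: 0.136
gripper_force: 15.0
```

Request:
send_rows(deltas=[{"angular":[0,0,0],"slide":[0.2,-1,0],"jaw":0},{"angular":[0,0,0],"slide":[0.4,-2,0],"jaw":0},{"angular":[0,0,0],"slide":[0.6,-3,0],"jaw":0},{"angular":[0,0,0],"slide":[0.6,-3,0],"jaw":0}])

```text
time: 5.68
ee_pos: [0.5592, -0.2409, 0.133]
tcp_rot: [-179.8, -0.0, 12.4]
force: [-0.7, 9.9, 8.8]
width: 0.139
gripper_force: 15.0
```

Request:
send_rows(deltas=[{"angular":[0,0,0],"slide":[0.4,-2,0],"jaw":0},{"angular":[0,0,0],"slide":[0.4,-2,0],"jaw":0}])

```text
time: 5.92
ee_pos: [0.5592, -0.2411, 0.133]
tcp_rot: [-179.7, 0.0, 12.4]
force: [-0.9, 17.0, 11.9]
width: 0.136
gripper_force: 15.0
```

Request:
send_rows(deltas=[{"angular":[0,0,0],"slide":[0,2,0],"jaw":0.45},{"angular":[0,0,0],"slide":[0,2,0],"jaw":0.45},{"angular":[0,0,0],"slide":[0,2,0],"jaw":0.45},{"angular":[0,0,0],"slide":[0,2,30],"jaw":0.45},{"angular":[0,0,0],"slide":[0,2,75],"jaw":0.45},{"angular":[0,0,10],"slide":[-10,15,118],"jaw":0.45},{"angular":[0,0,20],"slide":[-25,40,118],"jaw":0.45},{"angular":[0,0,30],"slide":[-40,65,118],"jaw":0.45},{"angular":[0,0,40],"slide":[-55,90,118],"jaw":0.4},{"angular":[0,0,50],"slide":[-70,115,118],"jaw":0.4},{"angular":[0,0,60],"slide":[-80,130,118],"jaw":0.4},{"angular":[0,0,70],"slide":[-90,144,118],"jaw":0.4}])

```text
time: 7.42
ee_pos: [0.4691, -0.1003, 0.2506]
tcp_rot: [180.0, 0.0, 82.8]
force: [-0.1, 0.5, 0.2]
width: 0.403
gripper_force: 0.0
```

Request:
send_rows(deltas=[{"angular":[0,0,10],"slide":[0,0,0],"jaw":0.4},{"angular":[0,0,20.3],"slide":[0,0,0],"jaw":0.4},{"angular":[0,0,20.3],"slide":[0,0,0],"jaw":0.4}])

```text
time: 7.8
ee_pos: [0.4694, -0.1008, 0.2506]
tcp_rot: [-180.0, 0.0, 102.6]
force: [-0.3, 0.4, 0.6]
width: 0.4
gripper_force: 0.0
```

Request:
send_rows(deltas=[{"angular":[2,-8.5,0],"slide":[0,0,0],"jaw":0.4},{"angular":[4,-17,0],"slide":[0,0,0],"jaw":0.4},{"angular":[6,-26,0],"slide":[0,0,0],"jaw":0.38},{"angular":[7.7,-34.1,0],"slide":[0,0,0],"jaw":0.38},{"angular":[7.7,-34.1,0],"slide":[0,0,0],"jaw":0.38},{"angular":[7.7,-34.1,0],"slide":[0,0,0],"jaw":0.38}])

```text
time: 8.55
ee_pos: [0.4689, -0.1009, 0.2503]
tcp_rot: [145.1, -0.1, 102.5]
force: [0.4, -0.3, -0.2]
width: 0.382
gripper_force: 0.0
```

```bash
python3 - <<'E'
from h import *
from scipy.spatial.transform import Rotation as Ro
c=capture("wrist"); cv2.imwrite("pics/w2.png",cv2.convertScaleAbs(c["frame"][:,:,::-1],alpha=1.5)); s=sense(); print(s["time"],s["q"],s["ee_pos"],s["tcp_rot"],s["force"],s["width"])
print(Ro.from_euler("xyz",s["tcp_rot"],degrees=True).as_matrix().round(3))
a,t=np.radians(12.665),np.array([.6609,-.0959])
for x in(-131,):
    P=world(a,t,[(-131,-120,153),(-115,40,125),(-115,90,125),(-115,-10,125)]); print(P.round(4),proj(c,P).round(1))
E
```

```text
8.6 [-27.33186278   0.59001859 129.37836659  46.70615177  30.38057406
 -76.87902975] [ 0.46945114 -0.10093288  0.25069853] [ 1.45080005e+02 -8.42513820e-02  1.02566918e+02] [0.15407031 1.0402289  0.47392287] 0.38415388504234593
[[-0.218  0.8    0.558]
 [ 0.976  0.178  0.126]
 [ 0.001  0.572 -0.82 ]]
[[ 0.5594 -0.2417  0.153 ]
 [ 0.5399 -0.0821  0.125 ]
 [ 0.529  -0.0333  0.125 ]
 [ 0.5509 -0.1309  0.125 ]] [[274.8 355.3]
 [270.6 191.1]
 [269.9 136.9]
 [271.3 240.7]]
```

View pics/w2.png

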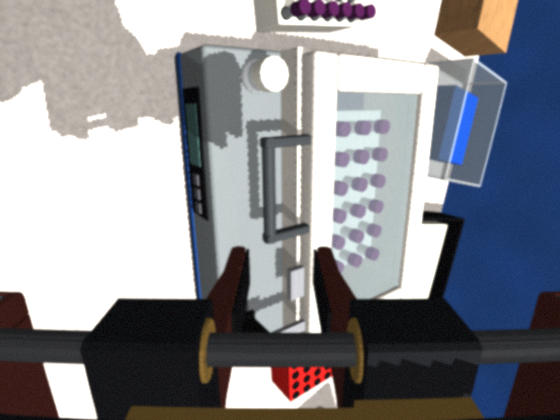

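The wrist view shows the bar from (269,138) to (269,240), about 2 px from the prediction, so I'll go in along the tool axis.

Request:
send_rows(deltas=[{"angular":[0,0,0],"slide":[20,6,-40],"jaw":0.38},{"angular":[0,0,0],"slide":[38,12,-80],"jaw":0.38},{"angular":[0,0,0],"slide":[48,14,-95],"jaw":0.38},{"angular":[0,0,0],"slide":[58,16,-110],"jaw":0.38},{"angular":[0,0,0],"slide":[67,18,-123],"jaw":0.38},{"angular":[0,0,0],"slide":[74,19.5,-132],"jaw":0.38},{"angular":[0,0,0],"slide":[78,20.5,-138.5],"jaw":0.38},{"angular":[0,0,0],"slide":[78,20.5,-138.5],"jaw":0.38}])

```text
time: 9.6
ee_pos: [0.5484, -0.0797, 0.1119]
tcp_rot: [145.0, -0.1, 102.7]
force: [-0.1, 0.8, -0.4]
width: 0.382
gripper_force: 0.0
```

```bash
python3 - <<'E'
from h import *
c=capture("wrist"); f=cv2.convertScaleAbs(c["frame"][:,:,::-1],alpha=1.5); cv2.imwrite("pics/w3.png",f); s=sense(); print(s["time"],s["q"],s["ee_pos"],s["force"],s["width"])
E
```

```text
9.65 [ -19.34176494   23.74487393  127.3381055    95.33959727   17.82622505
 -122.77546665] [ 0.54814943 -0.07977027  0.11215477] [0.27240476 0.62026694 0.48177236] 0.38421338250553017
```

View pics/w3.png

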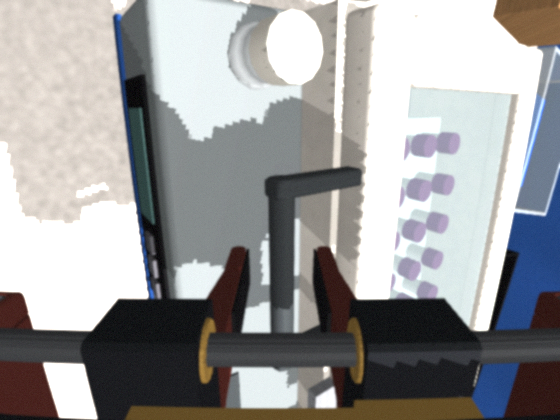

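The bar at (282,290) lies centred between the fingers, so I'll close on it.

Request:
send_rows(deltas=[{"angular":[0,0,0],"slide":[0,0,0],"jaw":0},{"angular":[0,0,0],"slide":[0,0,0],"jaw":0},{"angular":[0,0,0],"slide":[0,0,0],"jaw":0},{"angular":[0,0,0],"slide":[0,0,0],"jaw":0},{"angular":[0,0,0],"slide":[0,0,0],"jaw":0}], grip_force=45)

```text
time: 10.28
ee_pos: [0.5482, -0.0801, 0.1129]
tcp_rot: [144.9, 0.0, 102.7]
force: [0.5, 0.9, 6.7]
width: 0.125
gripper_force: 45.0
```

```bash
python3 - <<'E'
from h import *
from scipy.spatial.transform import Rotation as Ro
s=sense(); p=s["ee_pos"]; print(s["time"],s["q"].round(1),p,s["tcp_rot"],s["force"],s["width"])
a,t=np.radians(12.665),np.array([.6609,-.0959])
h=world(a,t,[(130,0,115)])[0]; ax=np.array([-np.sin(a),np.cos(a),0])
M=Ro.from_euler("xyz",s["tcp_rot"],degrees=True).as_matrix(); L=world(a,t,[(-115,40,125)])[0]-p
print("bar in tool",M.T@L*1000)
for d in (1,2,3,4,5,7.5,10,15,20,25,30,35,40,45,50):
    r=Ro.from_rotvec(np.radians(d)*ax); print(d,((r.apply(p-h)-(p-h))*1000).round(1),(d*ax).round(2))
E
```

```text
10.275 [ -19.4   23.7  127.4   95.5   17.9 -123. ] [ 0.54818601 -0.08005425  0.11287705] [1.44948130e+02 1.39343735e-02 1.02741682e+02] [0.47782094 0.86978859 6.71727839] 0.12523668887735676
bar in tool [-1.64337652e-01  1.65485917e-03 -1.48075717e+01]
1 [-0.  -0.   4.1] [-0.22  0.98  0.  ]
2 [0.1 0.  8.3] [-0.44  1.95  0.  ]
3 [ 0.2  0.  12.4] [-0.66  2.93  0.  ]
4 [ 0.4  0.1 16.5] [-0.88  3.9   0.  ]
5 [ 0.7  0.2 20.6] [-1.1   4.88  0.  ]
7.5 [ 1.7  0.4 30.9] [-1.64  7.32  0.  ]
10 [ 3.1  0.7 41.1] [-2.19  9.76  0.  ]
15 [ 7.3  1.6 61.3] [-3.29 14.64  0.  ]
20 [13.2  3.  81. ] [-4.39 19.51  0.  ]
25 [ 20.7   4.7 100.1] [-5.48 24.39  0.  ]
30 [ 29.9   6.7 118.5] [-6.58 29.27  0.  ]
35 [ 40.5   9.1 136. ] [-7.67 34.15  0.  ]
40 [ 52.7  11.8 152.5] [-8.77 39.03  0.  ]
45 [ 66.1  14.9 167.9] [-9.87 43.91  0.  ]
50 [ 80.8  18.2 181.9] [-10.96  48.78   0.  ]
```

Request:
send_rows(deltas=[{"angular":[-0.2,1,0],"slide":[0,0,4.1],"jaw":0},{"angular":[-0.4,2,0],"slide":[0.1,0,8.3],"jaw":0},{"angular":[-0.7,2.9,0],"slide":[0.2,0,12.4],"jaw":0},{"angular":[-0.9,3.9,0],"slide":[0.4,0.1,16.5],"jaw":0},{"angular":[-1.1,4.9,0],"slide":[0.7,0.2,20.6],"jaw":0},{"angular":[-1.1,4.9,0],"slide":[0.7,0.2,20.6],"jaw":0}])

```text
time: 11.02
ee_pos: [0.5487, -0.0799, 0.133]
tcp_rot: [150.0, 0.0, 102.8]
force: [5.9, 2.0, -4.2]
width: 0.126
gripper_force: 45.0
```

Request:
send_rows(deltas=[{"angular":[-0.5,2.4,0],"slide":[1.0,0.2,10.3],"jaw":0},{"angular":[-1.1,4.9,0],"slide":[2.4,0.5,20.5],"jaw":0},{"angular":[-1.6,7.3,0],"slide":[4.3,1.0,30.7],"jaw":0},{"angular":[-2.2,9.8,0],"slide":[6.6,1.4,40.7],"jaw":0},{"angular":[-2.7,12.2,0],"slide":[9.3,2.0,50.6],"jaw":0},{"angular":[-3.3,14.6,0],"slide":[12.5,2.8,60.4],"jaw":0},{"angular":[-3.8,17.1,0],"slide":[16.0,3.6,70.0],"jaw":0},{"angular":[-4.4,19.5,0],"slide":[20.0,4.5,79.5],"jaw":0},{"angular":[-4.9,21.9,0],"slide":[24.4,5.5,88.8],"jaw":0},{"angular":[-5.5,24.4,0],"slide":[29.2,6.5,97.9],"jaw":0},{"angular":[-5.5,24.4,0],"slide":[29.2,6.5,97.9],"jaw":0},{"angular":[-5.5,24.4,0],"slide":[29.2,6.5,97.9],"jaw":0}])

```text
time: 12.52
ee_pos: [0.5768, -0.0733, 0.2296]
tcp_rot: [175.1, -0.1, 102.7]
force: [1.1, -1.6, -2.7]
width: 0.124
gripper_force: 45.0
```

Request:
send_rows(deltas=[{"angular":[-0.5,2.4,0],"slide":[5.2,1.2,8.9],"jaw":0},{"angular":[-1.1,4.9,0],"slide":[10.6,2.4,17.5],"jaw":0},{"angular":[-1.6,7.3,0],"slide":[16.5,3.7,25.9],"jaw":0},{"angular":[-2.2,9.8,0],"slide":[22.8,5.1,34.0],"jaw":0},{"angular":[-2.7,12.2,0],"slide":[29.4,6.6,41.8],"jaw":0},{"angular":[-3.3,14.6,0],"slide":[36.2,8.2,49.4],"jaw":0},{"angular":[-3.8,17.1,0],"slide":[43.5,9.8,56.6],"jaw":0},{"angular":[-4.4,19.5,0],"slide":[50.9,11.5,63.4],"jaw":0},{"angular":[-4.4,19.5,0],"slide":[50.9,11.5,63.4],"jaw":0},{"angular":[-4.4,19.5,0],"slide":[50.9,11.5,63.4],"jaw":0},{"angular":[-4.4,19.5,0],"slide":[50.9,11.5,63.4],"jaw":0}])

```text
time: 13.9
ee_pos: [0.6275, -0.0617, 0.2938]
tcp_rot: [-164.9, -0.1, 102.7]
force: [-4.4, -0.3, 2.6]
width: 0.127
gripper_force: 45.0
```

```bash
python3 - <<'E'
from h import *
from scipy.spatial.transform import Rotation as Ro
c=capture("scene"); f=cv2.convertScaleAbs(c["frame"][:,:,::-1],alpha=1.8)
s=sense(); p=s["ee_pos"]; print(s["time"],s["q"].round(1),p,s["tcp_rot"],s["force"],s["width"])
a,t=np.radians(12.665),np.array([.6609,-.0959]); Rz=Ro.from_euler("z",a).as_matrix()
M=Ro.from_euler("xyz",s["tcp_rot"],degrees=True).as_matrix(); b=p+M@[0,0,-.0148]
v=Rz.T@(b-world(a,t,[(130,0,115)])[0]); print("lid angle",np.degrees(np.arctan2(v[2],-v[0])-np.arctan2(10,245)),np.hypot(v[0],v[2]))
print("lock top expected scene px",proj(c,world(a,t,[(-131,-120,153)])))
cv2.imwrite("pics/s2.png",cv2.resize(f[120:345,110:410],(800,600),interpolation=cv2.INTER_CUBIC))
E
```

```text
13.95 [ -4.6  28.3  78.7  -4.4  87.5 -16.5] [ 0.62759987 -0.06166791  0.29384666] [-1.64891509e+02 -8.48995494e-02  1.02724877e+02] [-5.00904056  0.62247677  2.87341916] 0.12667495437259002
lid angle 49.61975263930474 0.24523558032518206
lock top expected scene px [[193.93570796 231.47921543]]
```

View pics/s2.png

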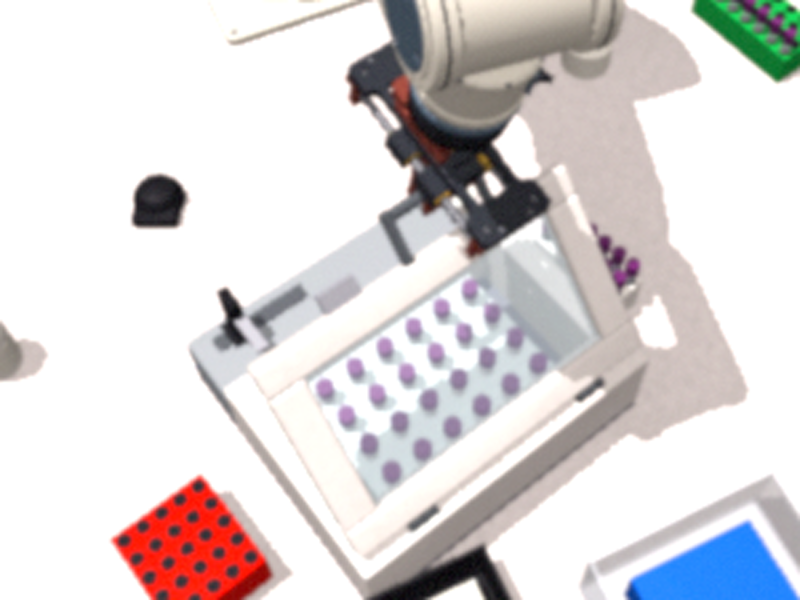

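The scene view shows the lid raised with the fingers on the bar. The grip top is at crop (228,295), or px (195,231), against (194,231) expected at the end stop. The lid reads 49.6°, so I'll nudge it slightly and let it settle.

Request:
send_rows(deltas=[{"angular":[-0.1,0.4,0],"slide":[1.2,0.3,1.1],"jaw":0},{"angular":[-0.1,0.4,0],"slide":[1.2,0.3,1.1],"jaw":0},{"angular":[-0.1,0.4,0],"slide":[1.2,0.3,1.1],"jaw":0},{"angular":[-0.1,0.4,0],"slide":[1.2,0.3,1.1],"jaw":0},{"angular":[-0.1,0.4,0],"slide":[1.2,0.3,1.1],"jaw":0},{"angular":[-0.1,0.4,0],"slide":[1.2,0.3,1.1],"jaw":0}])

```text
time: 14.7
ee_pos: [0.6293, -0.0613, 0.2953]
tcp_rot: [-164.5, -0.0, 102.7]
force: [-5.2, 1.2, 4.0]
width: 0.124
gripper_force: 45.0
```

```bash
python3 - <<'E'
from h import *
from scipy.spatial.transform import Rotation as Ro
s=sense(); p=s["ee_pos"]; print(s["time"],p,s["force"],s["width"],np.abs(s["joint_vel"]).max())
a,t=np.radians(12.665),np.array([.6609,-.0959]); Rz=Ro.from_euler("z",a).as_matrix()
M=Ro.from_euler("xyz",s["tcp_rot"],degrees=True).as_matrix(); b=p+M@[0,0,-.0148]
v=Rz.T@(b-world(a,t,[(130,0,115)])[0]); A=np.degrees(np.arctan2(v[2],-v[0])-np.arctan2(10,245)); print("lid angle",A)
if abs(A-50)<.7 and s["width"]>.1: print(job_done())
E
```

```text
14.7 [ 0.62930731 -0.06129428  0.29529593] [-5.23236944  1.19669441  3.96127083] 0.1237923157842998 0.09975885287842234
lid angle 50.16439582929207
the job is handed in; nothing more can be done
None
```

I slid the lock to its end stop, then raised the lid by its bar handle; the gripper is holding it at about 50.2° by my measurement. I handed the job in at 14.7 s, and nothing else on the bench was touched on purpose.

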